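# Take the rock out of the agar-pouring table

### The arm

A 6-joint arm with a two-finger parallel gripper is mounted at the origin on a cart in front of the work surface, level with it; the furniture and walls round the work are solid. World frame = base frame: x ahead of the robot, y to its left, z up, the work surface at z = 0. Lengths are in m, angles in rad, forces in N, time in s.
With the tool pointing down it reaches from about 0.35 to 0.775 m from the base axis. Payload 7.3 kg.
Tool frame: the origin (TCP) lies on the mounting face of the last link; the fingertips stand 178 mm ahead of it and the grasp point (between the pads) lies 159 mm ahead of it (robot.tcp_to_tips is the distance from the TCP to the fingertips, in m); z points along the fingers, y is the direction in which the jaws open and shut (so a half turn about z gives the same grasp; the last joint's range is limited). The gripper opens to 92 mm and grips with 3 to 60 N. Pads are 19 mm wide; open, the fingers measure 130 mm over their backs; the gripper's body (75 mm by 190 mm) begins 47 mm behind the grasp point.
Start: joints at [0.982, 0.342, 1.524, -0, 1.275, -0.146], TCP at [0.225, 0.474, 0.405] pointing down, gripper open.
Joint ranges: [-2.53, 2.53], [-0.77, 2.02], [0.04, 2.7], [-1, 4.14], [0.28, 2.66], [-3.11, 3.11]. Speed limits (rad/s): [2.57, 2.57, 3.14, 3.14, 3.14, 3.14].

### API

Orientations are given as [roll, pitch, yaw] about the fixed x, y, z axes, in that order (R = Rz(yaw) Ry(pitch) Rx(roll)).
In Python, from cell import robot, viewer gives the robot as it stands.
- The arm moves only by the shell command python3 -m creep 'ROWS' [OPENING] [FORCE]. ROWS is JSON, a list that holds one entry, the list of rows, each a list of 6 numbers: the shift along the world's x, y, z in mm, then the turn, a rotation vector about the world's x, y, z in degrees. A call has 1 to 5 rows; each row shifts and turns the pose as measured when the row begins; what a row does not reach is not made up. A row lasts 1/12 s, in which the tool goes at most 41.7 mm and 7.16 degrees, less where a joint would pass 70% of its speed; a pose out of reach is approached as far as the arm can. A call with a gripper value outside its range is refused whole. OPENING is the closure, from -1 (fully open) to 1 (shut), set as the call begins (- or left out, the last holds). The fingers move at their own pace and stop on an object; FORCE is the grip in N (left out, the last holds). Time passes only in rows, so rows that do not move let the fingers close. It gives the time, the measured TCP pose, the force and the opening at its end, in the units of the state.
- robot.observe(): the state, without advancing time (a new reading comes with each control period).
- viewer.read_camera(name): name is "scene" or "top" or "wrist"; returns the picture (420x560x3 uint8, blue, green, red); there is no depth.
- viewer.camera_model(name): a dict with "fx", "fy", "cx", "cy" (pixels), "pose" (4x4, takes a point from camera to world coordinates); the wrist camera has in their place "mount" (4x4, takes a point from camera to tool coordinates, whose origin is the TCP and whose axes are the flange's). Camera axes: x right, y up, looking along -z (the intrinsics and any distortion apply to the point x, -y, -z); pixel columns grow to the right and rows downward; lengths in m; the calibration is good to about 2 mm. A picture is of the moment at which its call begins: read the wrist's pose just before it. camera_model takes no time and is no camera call.
- robot.hand_in(): hands the job in, once; it reports no verdict.
The state is a dict: "time": time; "qpos": joint angles; "qvel": joint speeds; "joint_efforts": joint torques, N m; "tool_pos": TCP position; "tool_rot": TCP orientation; "contact_force": force on the tool from outside, world axes, zero at the start; "torque": the same for the moment, N m; "opening": finger opening in m.
Only numpy, scipy, OpenCV 4.12 (cv2) and the standard library are available. Lean on these libraries where they do the work, as an engineer would, in place of code of your own. Each camera call takes 0.05 s, during which the arm holds its last target. There are 200 camera calls.

### The job

The small aluminium levelling table for pouring agar rocks: one corner of its plate gives when pushed. With the fingertips, press down on the plate's corners one after another, over their posts, until you find the one that sinks, then press that corner's shim lever down flat, leaving the other three levers raised. Do not grip, lift or shift the plate, and leave the dish on it and the things around it where they are.

Things in the scene. Friction and masses are not known exactly. Their poses are not given: they have to be found in the camera images.
- frame: Fixed grey base of the levelling table, 190 (x) by 236 (y) by 10 mm; origin at the centre of its underside on the worktop; x axis ahead, y axis to the robot's left (it is turned by up to 0.3 rad). 'near' and 'far' are its -x and +x sides, 'left' and 'right' its +y and -y sides.
- plate: Loose aluminium plate, 182 (x) by 220 (y) by 10 mm, about 0.9 kg, lying level on four posts, axes as the base's; origin at the centre of its underside, 56 mm above the worktop (top at 66 mm). Three posts are rigid; one (it does not show which) is loose: pressed there with 5 N or more, the plate's corner clicks down 3.5 mm to a stop; that post stays down and the plate rocks over it.
- pad_a (a point): Top of the rubber pad of one of the four posts (24 mm across, alike to look at) under the plate's corners, 56 mm above the worktop, touching the plate. They stand 76 mm in x and 95 mm in y from the plate's centre; which post is at which corner varies, and any of them may be the loose one.
- pad_b (a point): Top of the rubber pad of one of the four posts (24 mm across, alike to look at) under the plate's corners, 56 mm above the worktop, touching the plate. They stand 76 mm in x and 95 mm in y from the plate's centre; which post is at which corner varies, and any of them may be the loose one.
- pad_c (a point): Top of the rubber pad of one of the four posts (24 mm across, alike to look at) under the plate's corners, 56 mm above the worktop, touching the plate. They stand 76 mm in x and 95 mm in y from the plate's centre; which post is at which corner varies, and any of them may be the loose one.
- pad_d (a point): Top of the rubber pad of one of the four posts (24 mm across, alike to look at) under the plate's corners, 56 mm above the worktop, touching the plate. They stand 76 mm in x and 95 mm in y from the plate's centre; which post is at which corner varies, and any of them may be the loose one.
- shim_left_near (a joint): Shim lever of the left near corner, a steel cam lever hinged on the base beside that corner's post: 0 = raised 29 degrees (starts at 0 to 0.04), 0.5 rad = flat (level), its stop. Pressing it down turns its cam up under the plate. Stiff: some 3 to 6 N on the tab, and it stays where left.
- tab_left_near (a point): Middle of the top face of the tab (26 mm wide, 32 mm long, 6 mm thick) at the end of the left near shim lever. The lever points away from the plate along the base's +y; its pivot lies 50 mm in x and 103 mm in y from the base's centre, 20 mm above the worktop, and this point is 47 mm along the lever from it. Raised it is 45 mm above the worktop, flat 23 mm; as it goes down it also swings about 7 mm outward.
- shim_left_far (a joint): Shim lever of the left far corner, a steel cam lever hinged on the base beside that corner's post: 0 = raised 29 degrees (starts at 0 to 0.04), 0.5 rad = flat (level), its stop. Pressing it down turns its cam up under the plate. Stiff: some 3 to 6 N on the tab, and it stays where left.
- tab_left_far (a point): Middle of the top face of the tab (26 mm wide, 32 mm long, 6 mm thick) at the end of the left far shim lever. The lever points away from the plate along the base's +y; its pivot lies 50 mm in x and 103 mm in y from the base's centre, 20 mm above the worktop, and this point is 47 mm along the lever from it. Raised it is 45 mm above the worktop, flat 23 mm; as it goes down it also swings about 7 mm outward.
- shim_right_near (a joint): Shim lever of the right near corner, a steel cam lever hinged on the base beside that corner's post: 0 = raised 29 degrees (starts at 0 to 0.04), 0.5 rad = flat (level), its stop. Pressing it down turns its cam up under the plate. Stiff: some 3 to 6 N on the tab, and it stays where left.
- tab_right_near (a point): Middle of the top face of the tab (26 mm wide, 32 mm long, 6 mm thick) at the end of the right near shim lever. The lever points away from the plate along the base's -y; its pivot lies 50 mm in x and 103 mm in y from the base's centre, 20 mm above the worktop, and this point is 47 mm along the lever from it. Raised it is 45 mm above the worktop, flat 23 mm; as it goes down it also swings about 7 mm outward.
- shim_right_far (a joint): Shim lever of the right far corner, a steel cam lever hinged on the base beside that corner's post: 0 = raised 29 degrees (starts at 0 to 0.04), 0.5 rad = flat (level), its stop. Pressing it down turns its cam up under the plate. Stiff: some 3 to 6 N on the tab, and it stays where left.
- tab_right_far (a point): Middle of the top face of the tab (26 mm wide, 32 mm long, 6 mm thick) at the end of the right far shim lever. The lever points away from the plate along the base's -y; its pivot lies 50 mm in x and 103 mm in y from the base's centre, 20 mm above the worktop, and this point is 47 mm along the lever from it. Raised it is 45 mm above the worktop, flat 23 mm; as it goes down it also swings about 7 mm outward.
- dish: Closed petri dish, 56 mm across, 14 mm high, standing on the middle of the plate; origin under its centre. Leave it there.
- coverglass_box: Small white box, 27x27x16 mm, on the worktop outside the left edge of the plate between the two left shim levers; origin under its centre. Leave it.
- oil_bottle: Small dropper bottle with black cap, 26 mm across, 66 mm high, on the worktop off the right edge of the plate, between and beyond the two right shim levers; origin under its centre. Leave it.
- calculator: Calculator, 106x66x13 mm, lying on the near side of the table; origin under its centre. Leave it.
- tape_roll: Roll of labelling tape, 61 mm across, 25 mm high, lying on the far side; origin under its centre. Leave it.
Not all that is in view belongs to the job. Of the things that look like the dish, the smallest one is meant.

How it is judged:
By the outcome, as a careful person would: the job done as asked, in the order asked, and still so for the second after the job is handed in, with the robot touching nothing.
It also fails if it takes over 58 s, if anything falls off the work surface, if the arm or the gripper's body presses on something with over 40 N, if the wrist force passes 120 N, or if a joint passes its speed limit or range.

## Working session

There is one attempt and no reset: what is moved stays moved. The work goes in short steps, Python scripts to look and compute and a shell command to move; the robot and the scene stay as the last step left them, time stands still between calls to the robot, and variables do not carry over. Pictures are saved under pics/ and viewed, about 8 in all and at most 12, crops included, and the job is handed in when it is done.

```bash
mkdir -p pics; ls; cat > h.py <<'E'
import numpy as np,cv2
from cell import robot,viewer
def ray(name,u,v):
    m=viewer.camera_model(name);T=np.array(m["pose"])
    d=T[:3,:3]@np.array([(u-m["cx"])/m["fx"],-(v-m["cy"])/m["fy"],-1.]);return T[:3,3],d
def onz(name,u,v,z):
    o,d=ray(name,u,v);return o+d*(z-o[2])/d[2]
def proj(name,p):
    m=viewer.camera_model(name);T=np.array(m["pose"]);c=np.linalg.inv(T)@np.r_[p,1]
    return m["cx"]+m["fx"]*c[0]/-c[2],m["cy"]-m["fy"]*c[1]/-c[2]
E
python3 - <<'E'
from h import *
s=robot.observe();print(s)
a=viewer.read_camera("top");b=viewer.read_camera("scene")
cv2.imwrite("pics/top.png",a);cv2.imwrite("pics/scene.png",b)
for n in("top","scene"):print(viewer.camera_model(n))
E
```

```text
pics
{'time': 0.0, 'qpos': array([ 9.82002409e-01,  3.42699687e-01,  1.52500912e+00,  9.92745357e-06,
        1.27543033e+00, -1.46006577e-01]), 'qvel': array([-0.00167934, -0.00042128,  0.00073557, -0.00021341, -0.00060829,
       -0.00119571]), 'joint_efforts': array([-9.40359168e-04, -4.31235158e+01, -2.44225538e+01,  7.18916254e-02,
        5.57947950e-02, -1.78237515e-04]), 'tool_pos': array([0.22484376, 0.47425928, 0.40405948]), 'tool_rot': array([-3.14006401e+00, -2.34387111e-04,  2.69880224e+00]), 'contact_force': array([0.06652817, 0.10252675, 0.43764625]), 'torque': array([ 0.00797475, -0.01089456,  0.05587294]), 'opening': 0.09160389360780397}
{'fx': 475.4825162698309, 'fy': 475.4825162698309, 'cx': 284.87325623449766, 'cy': 217.50707806036618, 'pose': array([[ 0.0224118 ,  0.98851029, -0.14948284,  0.40291277],
       [-0.99945403,  0.01852259, -0.02735965,  0.03936657],
       [-0.02427649,  0.15001441,  0.98838572,  1.02279058],
       [ 0.        ,  0.        ,  0.        ,  1.        ]])}
{'fx': 380.8923638586416, 'fy': 380.8923638586416, 'cx': 278.1500168671979, 'cy': 211.1603196387667, 'pose': array([[ 0.86858364,  0.21973967, -0.44415869,  0.14273334],
       [-0.49480072,  0.33555479, -0.8016079 , -0.68439578],
       [-0.02710548,  0.91603355,  0.40018475,  0.45103233],
       [ 0.        ,  0.        ,  0.        ,  1.        ]])}
```

View pics/top.png

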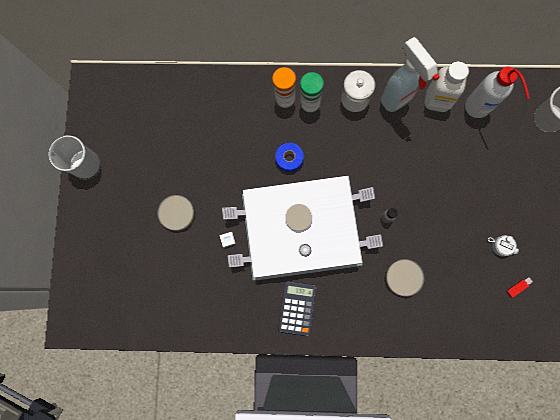

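View pics/scene.png

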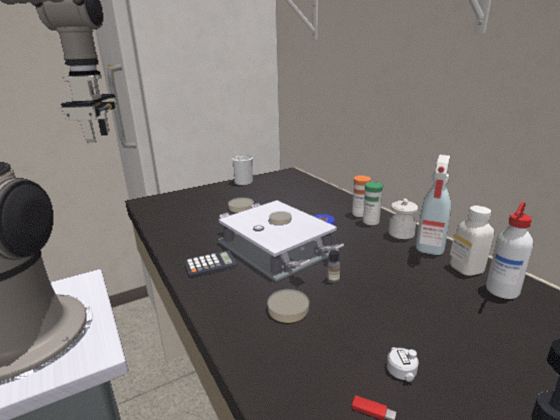

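The top view shows the plate at cols 244–360, rows 178–278. The tabs are at (230,213) left far, (236,260) left near, (366,194) right far and (374,242) right near. There are three dish-like discs: (298,217) on the plate, (176,213) and (405,278). The one on the plate is the smallest and is the dish meant. A bubble level also stands on the plate at (305,250).

```bash
python3 - <<'E'
from h import *
a=cv2.imread("pics/top.png");g=a.min(2)
m=(g>170).astype(np.uint8);m[:170]=0;m[285:]=0
n,l,st,c=cv2.connectedComponentsWithStats(m);i=1+st[1:,4].argmax()
cn,_=cv2.findContours((l==i).astype(np.uint8),0,1);h=cv2.convexHull(cn[0])
q=cv2.approxPolyN(h,4)[0] if hasattr(cv2,'approxPolyN') else None
print(q)
r=cv2.minAreaRect(h);print(r,cv2.boxPoints(r))
P=np.array([onz("top",u,v,.066)[:2] for u,v in q]);print(P,P.mean(0))
for k in range(4):
    d=P[(k+1)%4]-P[k];print(np.linalg.norm(d),np.degrees(np.arctan2(d[1],d[0])))
for n,u,v in(("LF",230,213),("LN",236,260),("RF",366,194),("RN",374,242)):print(n,onz("top",u,v,.045))
for n,u,v,z in(("dish",298,217,.08),("lvl",305,250,.08),("bottle",391,215,.066)):print(n,onz("top",u,v,z))
cv2.imwrite("pics/crop.png",cv2.resize(a[170:290,215:415],None,fx=4,fy=4,interpolation=2))
E
```

```text
[[384 259]
 [231 280]
 [220 193]
 [369 172]]
((301.1504211425781, 226.0478973388672), (88.27151489257812, 153.89157104492188), 82.1998062133789) [[218.92654 192.7635 ]
 [371.3942  171.87752]
 [383.3743  259.33228]
 [230.90665 280.21826]]
[[ 0.46745017 -0.13422666]
 [ 0.41911361  0.17085846]
 [ 0.59613684  0.20058037]
 [ 0.64550871 -0.10508276]] [0.53205233 0.03303235]
0.3088905232917943 99.00289866158143
0.17950102216474983 9.530971172638958
0.3096248229003674 -80.82461498104139
0.18042786148469234 -170.7044826578205
LF [0.55816754 0.1813192  0.045     ]
LN [0.46048451 0.16503732 0.045     ]
RF [ 0.60358739 -0.1018276   0.045     ]
RN [ 0.50332775 -0.11789172  0.045     ]
dish [0.54702119 0.03916376 0.08      ]
lvl [0.48107741 0.02407682 0.08      ]
bottle [ 0.55678465 -0.14911657  0.066     ]
```

View pics/crop.png

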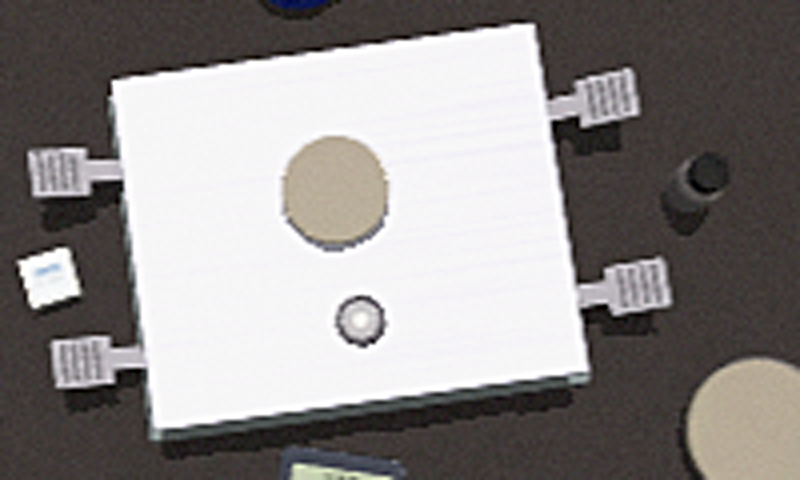

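```bash
python3 - <<'E'
from h import *
f=lambda u,v,z:onz("top",u/4+215-.4,v/4+170-.4,z)
P=np.array([f(*p,.066)[:2] for p in((112,80),(537,23),(588,376),(152,430))]) #LF RF RN LN
print(P,P.mean(0))
for k in range(4):
    d=P[(k+1)%4]-P[k];print(np.linalg.norm(d),np.degrees(np.arctan2(d[1],d[0])))
T=[f(*p,.045)[:2] for p in((58,172),(608,97),(639,285),(83,363))]
c=P.mean(0);d=P[0]+P[3]-P[1]-P[2];e=P[0]+P[1]-P[2]-P[3]
th=np.mean([np.arctan2(-d[0],d[1]),np.arctan2(e[1],e[0])]);print("yaw",np.degrees(th))
R=np.array([[np.cos(th),-np.sin(th)],[np.sin(th),np.cos(th)]])
print("T centre",np.mean(T,0),[(R.T@(t-c)).round(4) for t in T])
for n,sx,sy in(("LF",1,1),("RF",1,-1),("RN",-1,-1),("LN",-1,1)):
    print(n,"pad",c+R@[sx*.076,sy*.095],"tab",c+R@[sx*.05,sy*.148])
E
```

```text
[[ 0.60408282  0.15419468]
 [ 0.63776186 -0.06378479]
 [ 0.45733932 -0.08960036]
 [ 0.42581604  0.12773979]] [0.53125001 0.03213733]
0.2205659233497101 -81.21693342962978
0.18226008217256093 -171.85716061223204
0.2196143451994695 98.25270028520345
0.18021905188581203 8.44111992534847
yaw 8.404798292689195
T centre [0.53209023 0.03197328] [array([0.0495, 0.1454]), array([ 0.0521, -0.1444]), array([-0.0473, -0.1454]), array([-0.0511,  0.1432])]
LF pad [0.59254802 0.13722565] tab [0.55908047 0.18585612]
RF pad [ 0.62031954 -0.05073377] tab [ 0.60234557 -0.10696487]
RN pad [ 0.469952   -0.07295098] tab [ 0.50341956 -0.12158146]
LN pad [0.44218049 0.11500843] tab [0.46015446 0.17123953]
```

```bash
R='[19,-32,-8,0,0,-5]'; python3 -m creep '[[[19,-32,-8,0,0,-5],[19,-32,-8,0,0,-5],[19,-32,-8,0,0,-5],[19,-32,-8,0,0,-5],[19,-32,-8,0,0,-5]]]' 1 20; python3 -m creep '[[[19,-32,-8,0,0,-5],[19,-32,-8,0,0,-5],[19,-32,-8,0,0,-5],[19,-32,-8,0,0,-5],[19,-32,-8,0,0,-5]]]'
```

```text
time: 0.52
tool_pos: [0.3184, 0.3134, 0.3623]
tool_rot: [3.14, -0.002, 2.258]
contact_force: [1.1, 0.5, 0.2]
opening: 0.0632
time: 0.93
tool_pos: [0.4152, 0.1448, 0.3199]
tool_rot: [3.141, -0.002, 1.801]
contact_force: [0.1, 0.8, -0.6]
opening: 0.0302
```

```bash
python3 -m creep '[[[22,-24,-20,0,0,-4],[5,-6,-20,0,0,-1],[0,0,0,0,0,0],[0,0,0,0,0,0]]]'; python3 -m creep '[[[0,0,-10,0,0,0],[0,0,0,0,0,0],[0,0,0,0,0,0]]]'
```

```text
time: 1.27
tool_pos: [0.4458, 0.1066, 0.2772]
tool_rot: [-3.141, -0.001, 1.695]
contact_force: [0.7, 0.2, 0.5]
opening: 0.0037
time: 1.52
tool_pos: [0.4449, 0.1085, 0.2688]
tool_rot: [-3.141, -0.001, 1.699]
contact_force: [0.1, -0.4, 0.4]
opening: 0.0005
```

```bash
python3 -m creep '[[[-3,6,-10,0,0,1],[0,0,-8,0,0,0],[0,0,0,0,0,0]]]'; for i in 1 2; do python3 -m creep '[[[0,0,-2,0,0,0],[0,0,-2,0,0,0]]]';done
```

```text
time: 1.77
tool_pos: [0.4414, 0.117, 0.2535]
tool_rot: [3.137, -0.001, 1.722]
contact_force: [-0.2, 0.3, -0.2]
opening: 0.0006
time: 1.93
tool_pos: [0.4414, 0.1178, 0.2506]
tool_rot: [3.136, -0.001, 1.724]
contact_force: [-0.2, 0.4, -0.7]
opening: 0.0005
time: 2.1
tool_pos: [0.4417, 0.1179, 0.247]
tool_rot: [3.134, -0.001, 1.724]
contact_force: [-0.8, -1.0, -0.4]
opening: 0.0006
```

```bash
python3 -m creep '[[[0,-3,-1,0,0,0],[0,0,-1,0,0,0]]]'; for i in 1 2 3; do python3 -m creep '[[[0,0,-2,0,0,0]]]';done
```

```text
time: 2.27
tool_pos: [0.4418, 0.1146, 0.2448]
tool_rot: [3.134, -0.001, 1.724]
contact_force: [0.7, 0.6, -1.0]
opening: 0.0003
time: 2.35
tool_pos: [0.4418, 0.1144, 0.243]
tool_rot: [3.134, -0.001, 1.723]
contact_force: [-2.8, 2.8, 6.6]
opening: 0.0004
time: 2.43
tool_pos: [0.4418, 0.1144, 0.2412]
tool_rot: [3.134, -0.002, 1.723]
contact_force: [-2.8, 2.4, 6.6]
opening: 0.0004
time: 2.52
tool_pos: [0.4417, 0.1145, 0.2402]
tool_rot: [3.134, -0.002, 1.723]
contact_force: [-9.2, 0.7, 37.4]
opening: 0.0005
```

LN moved 3.3 mm at a steady 6.6 N and then hit a stop, so it looks like the loose corner. I'll back off and press the same corner once more: if it clicked down, the plateau should be gone.

```bash
python3 -m creep '[[[0,0,3,0,0,0],[0,0,4,0,0,0],[0,0,0,0,0,0]]]'; for i in 1 2 3 4 5 6; do python3 -m creep '[[[0,0,-1.5,0,0,0]]]' | grep -E "pos|force";done; python3 -m creep '[[[0,0,4,0,0,0],[0,0,10,0,0,0],[0,0,0,0,0,0]]]'
```

```text
time: 2.77
tool_pos: [0.442, 0.1143, 0.2482]
tool_rot: [3.132, -0.002, 1.722]
contact_force: [-0.3, -0.0, 0.3]
opening: 0.0007
tool_pos: [0.4421, 0.1142, 0.2468]
contact_force: [-0.5, 0.3, 0.4]
tool_pos: [0.4421, 0.1141, 0.2451]
contact_force: [-0.0, -0.4, 0.1]
tool_pos: [0.4421, 0.1141, 0.2433]
contact_force: [-0.2, -0.1, -0.3]
tool_pos: [0.442, 0.1141, 0.2414]
contact_force: [0.5, 0.4, 0.5]
tool_pos: [0.4421, 0.1141, 0.2403]
contact_force: [-8.9, -0.4, 33.4]
tool_pos: [0.442, 0.1141, 0.2403]
contact_force: [-10.5, -1.6, 34.6]
time: 3.52
tool_pos: [0.442, 0.1142, 0.2549]
tool_rot: [3.131, -0.002, 1.722]
contact_force: [0.7, -0.5, 0.5]
opening: 0.0002
```

LN is the loose corner: the second press met nothing until 240.3 mm, then the hard stop, so it stayed down. Next I press its lever, with the tab at about (460,173).

```bash
python3 -m creep '[[[9,28,0,0,0,0],[9,28,0,0,0,0],[0,0,0,0,0,0],[0,0,0,0,0,0]]]'; python3 - <<'E'
from h import *
b=viewer.read_camera("top");c=viewer.read_camera("scene")
x=cv2.resize(b[200:300,205:305],(400,400),interpolation=2);y=cv2.resize(c[180:280,180:280],(400,400),interpolation=2)
cv2.imwrite("pics/c2.png",np.hstack([x,y]))
E
```

```text
time: 3.85
tool_pos: [0.4603, 0.1712, 0.2531]
tool_rot: [3.133, -0.001, 1.72]
contact_force: [-0.3, 0.3, -0.1]
opening: 0.0
```

View pics/c2.png

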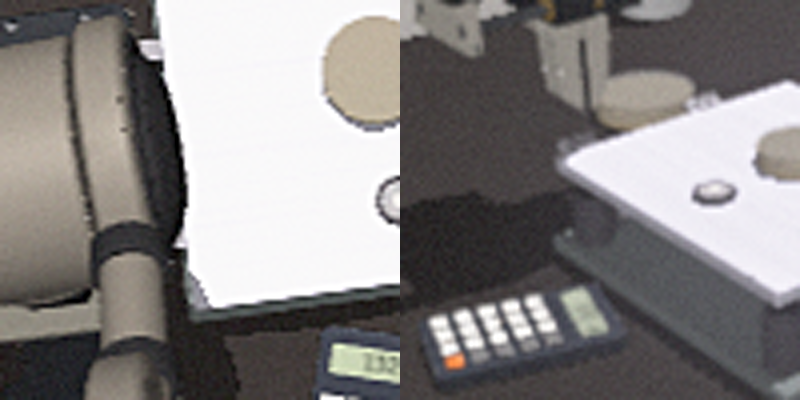

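In the scene half of the picture the fingers, at about (580,70), stand beyond the near-left plate corner above the tab, clear of the plate. In the top half the arm hides the tab.

```bash
python3 -m creep '[[[0,1,-12,0,0,0],[0,1,-12,0,0,0],[0,0,0,0,0,0]]]'; for i in 1 2 3 4 5; do python3 -m creep '[[[0,0,-2,0,0,0],[0,0,-2,0,0,0]]]'| grep -E "pos|force";done
```

```text
time: 4.2
tool_pos: [0.4597, 0.1705, 0.2284]
tool_rot: [3.133, -0.001, 1.717]
contact_force: [0.5, -0.3, -0.2]
opening: 0.0001
tool_pos: [0.4596, 0.1694, 0.2247]
contact_force: [0.4, 0.5, 1.7]
tool_pos: [0.4598, 0.1687, 0.2212]
contact_force: [-0.2, 1.0, 0.7]
tool_pos: [0.4599, 0.1685, 0.2175]
contact_force: [0.5, -0.1, 2.2]
tool_pos: [0.4599, 0.1685, 0.2134]
contact_force: [-0.7, 0.4, 1.9]
tool_pos: [0.4599, 0.1686, 0.209]
contact_force: [-0.0, 0.8, 1.9]
```

```bash
for i in 1 2; do python3 -m creep '[[[0,0,-2,0,0,0],[0,0,-1,0,0,0]]]'| grep -E "pos|force";done;  for i in 1 2 3; do python3 -m creep '[[[0,0,-1.5,0,0,0]]]'| grep -E "pos|force";done
```

```text
tool_pos: [0.4599, 0.1688, 0.2055]
contact_force: [-0.8, 1.2, 1.7]
tool_pos: [0.4599, 0.1688, 0.2021]
contact_force: [0.7, 1.0, 1.5]
tool_pos: [0.46, 0.1689, 0.2007]
contact_force: [-4.0, 1.0, 16.9]
tool_pos: [0.4601, 0.169, 0.2002]
contact_force: [-7.2, -1.1, 28.6]
tool_pos: [0.46, 0.169, 0.2003]
contact_force: [-7.4, -1.0, 25.0]
```

Hard stop at a tip height of 22.3 mm; 23 mm is flat. I'll lift off, move clear and look.

```bash
python3 -m creep '[[[0,0,3,0,0,0],[0,0,15,0,0,0],[0,0,30,0,0,0],[0,0,35,0,0,0],[0,0,35,0,0,0]]]'; python3 -m creep '[[[-15,30,10,0,0,0],[-15,35,10,0,0,0],[-15,35,10,0,0,0],[-15,35,10,0,0,0],[-15,35,10,0,0,0]]]';python3 -m creep '[[[-10,38,0,0,0,0],[-10,38,0,0,0,0],[-10,38,0,0,0,0],[0,0,0,0,0,0],[0,0,0,0,0,0]]]'; python3 - <<'E'
from h import *
b=viewer.read_camera("top");c=viewer.read_camera("scene")
x=cv2.resize(b[165:290,210:410],(800,500),interpolation=2)
cv2.imwrite("pics/t3.png",x);cv2.imwrite("pics/s3.png",cv2.resize(c[185:295,175:355],(800,489),interpolation=2))
print(robot.observe()["time"])
E
```

```text
time: 6.03
tool_pos: [0.4568, 0.1677, 0.3155]
tool_rot: [-3.136, 0.001, 1.715]
contact_force: [1.0, 0.3, -0.3]
opening: 0.0004
time: 6.45
tool_pos: [0.3827, 0.3368, 0.3737]
tool_rot: [3.135, 0.003, 1.702]
contact_force: [1.3, 0.2, 0.3]
opening: 0.0007
time: 6.87
tool_pos: [0.3461, 0.4615, 0.3752]
tool_rot: [3.131, 0.001, 1.709]
contact_force: [-0.6, -0.5, -0.4]
opening: 0.0004
6.9667
```

View pics/t3.png

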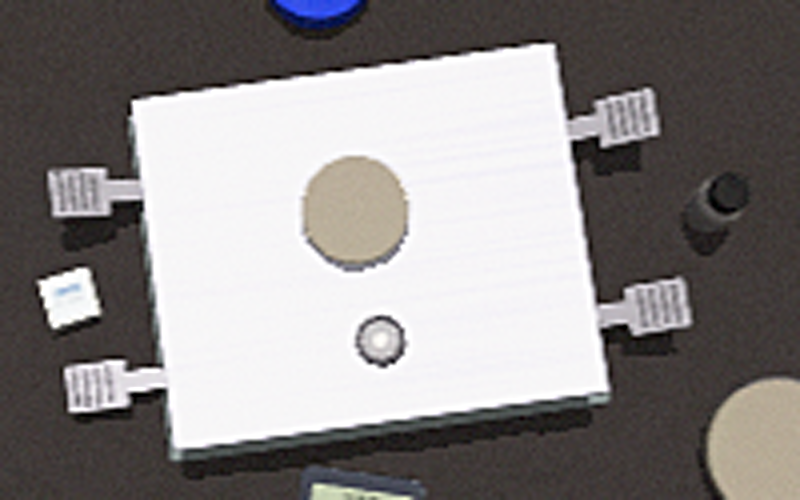

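View pics/s3.png

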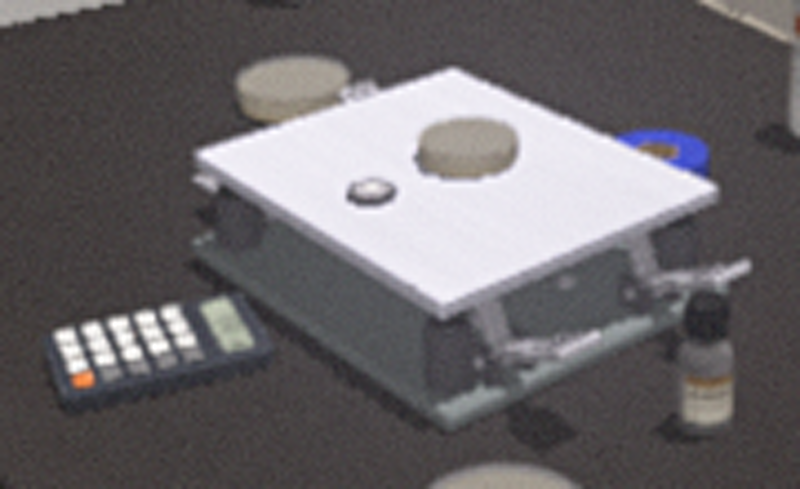

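The top crop shows the left-near tab at (97,387) lower and further out, with no shadow gap, so it is flat. The other three are still raised, with shadows under them. The plate corners, dish, level, box and bottle stand where they were, allowing for the crop's 20 px offset. The scene view agrees.

```bash
python3 -c "
from cell import robot;print(robot.hand_in())"
```

```text
the job is handed in; nothing more can be done
None
```

The loose corner was left near, and its shim lever is now pressed flat; I handed the job in at about 7 s of the 58 s allowed.

- **Finding the corner:** Left near was the first corner I pressed. It sank about 3.3 mm at 6.6 N and then hit a hard stop. A second press there met nothing until that stop, so the post had stayed down. I did not press the other three corners.
- **Pressing the lever:** The left near tab went down to a hard stop with the fingertips at 22.3 mm; 23 mm is flat. It moved under only about 2 N, less than the 3–6 N described. At the stop I pressed with up to about 29 N.
- **Final check:** With the arm clear, the pictures show the left near lever flat and the other three raised. The plate, dish, box and bottle showed no movement. The calculator and tape roll were only partly in the crops, and I did not measure them.

No check failed. The low force on the tab was the only reading that disagreed with the description.

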